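# Open the bamboo box with the concealed catch

### The arm

A 7-joint arm with a two-finger parallel gripper is mounted at the origin on the work surface. World frame = base frame: x ahead of the robot, y to its left, z up, the work surface at z = 0. Lengths are in m, angles in rad, forces in N, time in s.
With the tool pointing down it reaches from about 0.4 to 0.9 m from the base axis. Payload 5.6 kg.
Tool frame: the origin (TCP) lies between the finger pads; the fingertips stand manip.tip_extent ahead of it and the grasp point (between the pads) lies 2 mm behind it (manip.tip_extent is the distance from the TCP to the fingertips, in m); z points along the fingers, y is the line along which they close (so a half turn about z gives the same grasp; the last joint's range is limited). The gripper opens to 92 mm and grips with 3 to 60 N. Pads are 20 mm wide; open, the fingers measure 128 mm over their backs; the gripper's body (75 mm by 189 mm) begins 69 mm behind the grasp point.
Start: joints at [-1.223, 0.468, -0.012, 1.603, 0.006, 1.071, -0.056], TCP at [0.248, 0.601, 0.232] pointing down, gripper open.
Joint ranges: [-2.53, 2.53], [-0.31, 2.02], [-1.57, 1.55], [0.28, 2.44], [-1.29, 4.43], [0.15, 1.84], [-2.92, 2.92]. Speed limits (rad/s): [2.57, 2.57, 3.14, 3.14, 3.14, 3.14, 3.14].

### API

Orientations are given as [roll, pitch, yaw] about the fixed x, y, z axes, in that order (R = Rz(yaw) Ry(pitch) Rx(roll)).
In Python, from rig import manip, eyes, order gives the robot as it stands. Calls block until the motion is done:
- manip.reach(position, orientation): joint-space move of the TCP to a pose.
- manip.movel(position, frame=None, feed=0.15, threshold=None): straight line of the TCP; frame=None keeps the orientation; feed is the mean speed in m/s. With threshold (N) it stops when the force on the tool has changed by that much, and returns True; else False.
- manip.movej(angles): joint-space move.
- manip.open_jaws() and manip.grab(): open the fingers fully, or close them until they stop; the grip force is fixed at half the most.
- manip.wait(seconds).
- manip.solve_ik(position, orientation): joint angles nearest the present ones, or None.
- manip.state(): the state.
- eyes.snapshot(name): name is "scene" or "top" or "wrist"; returns the picture (384x512x3 uint8, red, green, blue); there is no depth.
- eyes.camera_params(name): a dict with "fx", "fy", "cx", "cy" (pixels), "pose" (4x4, takes a point from camera to world coordinates); the wrist camera has in their place "tool_from_camera" (4x4, takes a point from camera to tool coordinates, whose origin is the TCP and whose axes are the flange's). Camera axes: x right, y down, z forward; pixel columns grow to the right and rows downward; lengths in m; the calibration is good to about 2 mm. A picture is of the moment at which its call begins: read the wrist's pose just before it. camera_params takes no time and is no camera call.
A pose or a line that the arm cannot do raises manip.IKError and nothing moves.
- order.hand_in(): hands the job in; it is judged then, once.
The state is a dict: "time_s": time; "joints": joint angles; "joint_velocities": joint speeds; "tau": joint torques, N m; "tcp_pos": TCP position; "orientation": TCP orientation; "force": force on the tool from outside, world axes, zero at the start; "moment": the same for the moment, N m; "opening": opening from 0.0 (shut) to 1.0 (fully open); "gripper_force": force on a finger pad.
Only numpy, scipy, OpenCV 4.12 (cv2) and the standard library are available. Lean on these libraries where they do the work, as an engineer would, in place of code of your own. Each camera call takes 0.05 s, during which the arm holds its last target. There are 200 camera calls.

### The job

The bamboo box is held shut by a concealed catch: one of the four look-alike wooden inlays set flush in its fixed top strip gives under a fingertip, the other three are solid. Feel along the strip, press the inlay that gives until the lid springs ajar, then put a fingertip into the gap and push the lid away from the strip until it is fully open, and come away. Only touch and push: do not pick anything up, and leave the things standing around where they are.

Things in the scene. Friction and masses are not known exactly. Their poses are not given: they have to be found in the camera images.
- box: Fixed bamboo box, 236 (x) by 210 (y) by 80 mm high; origin under its middle, on the bar. x points along the box from the fixed strip (its near end) to the lid, y along the strip, z up. The strip's top is 80 mm above the bar; the strip runs from x = -118 to -50 mm, and the shut lid begins at x = -48 mm.
- strip (a point): Middle of the strip's top face, 80 mm above the bar; axes as the box's. Four look-alike bamboo inlays, 52 (x) by 42 mm (y), have their centres at x = 0 and y = -72, -24, +24, +72 mm from here, faces 1.5 mm below the strip's, in openings 54 by 44 mm parted by solid ribs. Any one may be the catch: only pressing tells which. The strip ends at x = +33 mm, the shut lid begins at +35 mm.
- catch (a joint): How far the catch inlay is pressed straight down, in m: 0 up, 0.006 fully down. It begins to give at about 1.5 N, takes about 5 N fully down, frees the lid at about 4 mm, and springs back up when let go. The other three inlays do not move at all.
- lid (a joint): How far the lid has slid open, in m, level along the box's +x: 0 shut and locked, 0.110 fully open against its stop. When the catch frees it, a spring pushes it open by about 45 mm and no farther; from there it slides with about 2 N and stays where it is left.
- lid_edge (a point): Middle of the top of the lid's near edge, which faces the strip; moves with the lid, axes as the box's. The lid is a bamboo plate 160 (x) by 185 mm (y), 10 mm thick, its top level with the strip's; this edge is 16 mm deep with its lip. A fingertip let 12 mm down into the gap can push it along +x; the middle of the gap is free to 30 mm down.
- bowl: Bystander: shallow white ceramic bowl, 124 mm across, 45 mm high, standing on the white plastic turntable (280 mm across, 22 mm high) to the left; origin under its centre.
- jar: Bystander: glass spice jar with a steel twist cap, 48 mm across, 95 mm high, on the turntable; origin under its centre.
- scoop: Bystander: small stainless steel scoop, cup 48 mm across and 28 mm high with a flat handle 85 mm long along its -x, lying to the right of the box; origin under its cup.
- brush: Bystander: red silicone pastry brush 190 mm long, 36 mm wide, 14 mm high, lying along its x, bristles to +x, to the left of the box; origin under its middle.
- mug: Bystander: white mug, 80 mm across, 92 mm high, to the right; origin under its centre.
- mill: Bystander: dark wooden pepper mill, 54 mm across, 140 mm high, to the right; origin under its centre.

How it is judged:
On the way, in this order (a step that is already met when the one before it is completed fails the run):
1. the catch inlay is pressed down by more than 3 mm (value of joint catch above 0.003 m).
2. the lid has sprung ajar by more than 25 mm (value of joint lid above 0.025 m), for 0.1 s.
At the end, for the whole second after the job is handed in: The lid stands within 10 mm of its fully open stop and is at rest, the catch inlay is let go and up again (within 1 mm), and no bystander is more than 30 mm from where it was (value of joint lid above 0.1 m and velocity of joint lid between -0.01 and 0.01 m/s and value of joint catch below 0.001 m and distance of each of bowl, jar, scoop, brush, mug, mill from where it was at the start of the episode below 0.03 m); the robot touches nothing.
It fails at once if the bowl, jar, scoop, brush, mug or mill is shifted or lifted by more than 30 mm (distance of any of bowl, jar, scoop, brush, mug, mill from where it was at the start of the episode above 0.03 m).
It also fails if it takes over 48 s, if anything falls off the work surface, if the arm or the gripper's body presses on something with over 40 N, if the wrist force passes 120 N, or if a joint passes its speed limit or range.

## Working session

There is one attempt and no reset: what is moved stays moved. The work goes in short steps, each a Python script; the robot and the scene stay as the last script left them, time stands still between calls to the robot, and variables do not carry over. Pictures are saved under pics/ and viewed, at most 10 in all, crops included, and the job is handed in when it is done.

```bash
mkdir -p pics
python3 - <<'E'
from rig import manip, eyes, order
import cv2,numpy as np
for n in("scene","top"):
    cv2.imwrite(f"pics/{n}0.png",eyes.snapshot(n)[:,:,::-1])
    c=eyes.camera_params(n);print(n,c["fx"],c["fy"],c["cx"],c["cy"],np.round(c["pose"],4).tolist())
print(manip.tip_extent,manip.state()); print(np.round(eyes.camera_params("wrist")["tool_from_camera"],3).tolist())
E
```

```text
scene 466.54801126145514 466.54801126145514 249.62446053324337 199.79213217497474 [[0.6549, 0.616, -0.4378, 1.1285], [0.7557, -0.5267, 0.3893, -0.5005], [0.0092, -0.5858, -0.8104, 1.0807], [0.0, 0.0, 0.0, 1.0]]
top 366.5213975755635 366.5213975755635 260.9279019462154 189.35074111984645 [[-0.0159, -0.9863, 0.1641, 0.3884], [-0.9999, 0.015, -0.0072, -0.019], [0.0047, -0.1642, -0.9864, 1.1111], [0.0, 0.0, 0.0, 1.0]]
0.017 {'time_s': 0.1, 'joints': array([-1.22300497,  0.46831464, -0.01153975,  1.60352561,  0.00602828,
        1.07141999, -0.05629705]), 'joint_velocities': array([-0.0005075 , -0.0018039 , -0.00066434, -0.00098229,  0.000259  ,
       -0.00256133, -0.00019844]), 'tau': array([ 9.45458924e-04, -5.21648920e+01, -1.26510169e-02, -2.44367588e+01,
       -5.67924231e-02,  1.39663531e-02,  3.33622802e-05]), 'tcp_pos': array([0.24751033, 0.60048675, 0.23072146]), 'orientation': array([-3.13996633e+00,  1.70404932e-04,  2.75069716e+00]), 'force': array([0.51332264, 0.70395834, 0.20384169]), 'moment': array([0.06423652, 0.00865572, 0.02322806]), 'gripper_force': 0.0, 'opening': 0.9960986868604246}
[[0.001, -0.971, -0.24, 0.069], [1.0, 0.001, -0.0, 0.001], [0.001, -0.24, 0.971, -0.153], [0.0, 0.0, 0.0, 1.0]]
```

View pics/scene0.png

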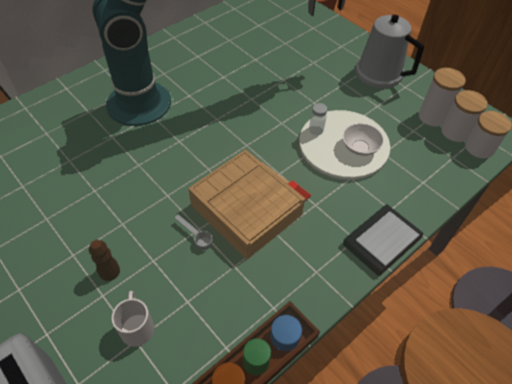

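View pics/top0.png

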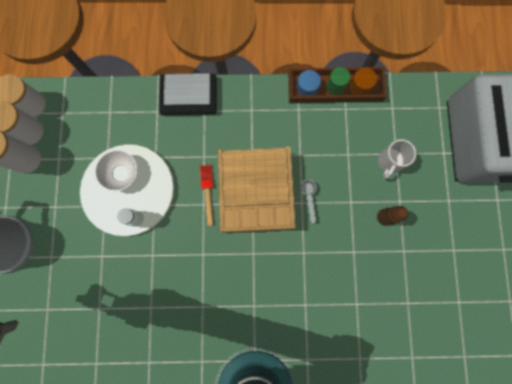

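The top view shows the box at about (219–295, 148–232), with the strip at its lower (near-robot) end around row 219. The brush is close on the left at (208,195) and the scoop on the right at (311,200). Next I'll close the jaws and look from near with the wrist camera at two places.

```bash
cat > h.py <<'E'
from rig import manip, eyes, order
import cv2,numpy as np
from scipy.spatial.transform import Rotation as Ro
def wsnap(name):
    s=manip.state(); c=eyes.camera_params("wrist"); im=eyes.snapshot("wrist")
    T=np.eye(4);T[:3,:3]=Ro.from_euler("xyz",s["orientation"]).as_matrix();T[:3,3]=s["tcp_pos"]
    P=T@c["tool_from_camera"]; cv2.imwrite(f"pics/{name}.png",im[:,:,::-1])
    np.savez(f"pics/{name}.npz",P=P,K=[c["fx"],c["fy"],c["cx"],c["cy"]]); return im
def ray(name,uv):
    d=np.load(f"pics/{name}.npz");fx,fy,cx,cy=d["K"];P=d["P"]
    return P[:3,3],P[:3,:3]@np.array([(uv[0]-cx)/fx,(uv[1]-cy)/fy,1])
def plane(name,uv,z):
    o,v=ray(name,uv);return o+v*(z-o[2])/v[2]
def tri(n1,a,n2,b):
    o1,v1=ray(n1,a);o2,v2=ray(n2,b)
    t=np.linalg.lstsq(np.c_[v1,-v2],o2-o1,rcond=None)[0]
    p,q=o1+t[0]*v1,o2+t[1]*v2;return (p+q)/2,np.linalg.norm(p-q)
E
python3 - <<'E'
from h import *
manip.grab()
manip.reach([0.50,-0.05,0.30],[np.pi,0,np.pi/2]); wsnap("w1")
manip.movel([0.50,0.04,0.30]); wsnap("w2")
s=manip.state();print(s["time_s"],s["tcp_pos"],s["orientation"],s["joints"],s["force"])
E
```

```text
4.7917 [0.50001092 0.03880923 0.3000408 ] [3.14155396e+00 4.22809328e-04 1.56919158e+00] [-0.70623645  0.14513331  0.63003772  1.91225617 -0.09463404  1.11355738
 -0.04094804] [ 0.50758013 -0.45782105 -0.16749589]
```

View pics/w1.png

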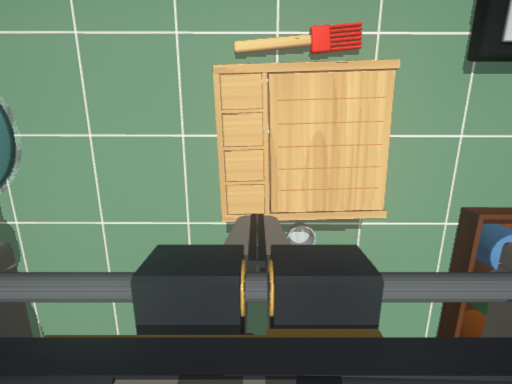

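View pics/w2.png

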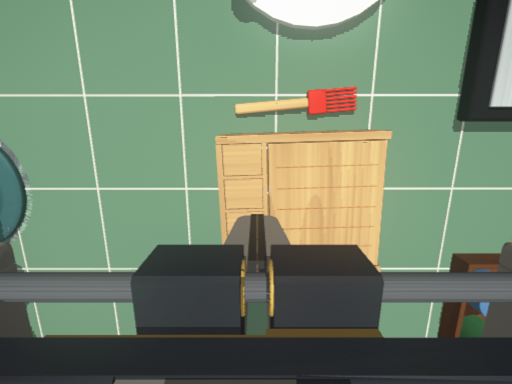

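w1 shows the whole box top: corners near (215,68), (398,63), (386,219) and (222,221), the strip/lid seam at column 268, and inlay dividers near rows 110, 149 and 185. In w2 the box's left rim runs from (216,138) to (390,132). Next I'll refine the corners by mask and triangulate them.

Run:
```python
from h import *
def quad(n,roi):
    im=cv2.imread(f"pics/{n}.png");h=cv2.cvtColor(im,cv2.COLOR_BGR2HSV)
    m=cv2.inRange(h,(8,60,90),(28,255,255));k=np.zeros_like(m);x0,y0,x1,y1=roi;k[y0:y1,x0:x1]=m[y0:y1,x0:x1]
    k=cv2.morphologyEx(k,cv2.MORPH_CLOSE,np.ones((7,7)))
    c=max(cv2.findContours(k,0,2)[0],key=cv2.contourArea)
    return cv2.approxPolyDP(cv2.convexHull(c),5,True)[:,0]
q1=quad("w1",(200,58,420,232));q2=quad("w2",(200,126,420,262));print(q1.tolist(),q2.tolist())
f=lambda q,s:q[np.argmin(q@np.array(s))].astype(float)
TL1,TR1,BL1,BR1=[f(q1,s) for s in((1,1),(-1,1),(1,-1),(-1,-1))]
TL2,TR2=f(q2,(1,1)),f(q2,(-1,1))
for a,b in((TL1,TL2),(TR1,TR2)):print("tri",tri("w1",a,"w2",b))
for z in(.08,):
    P=np.array([plane("w1",p,z) for p in(TL1,TR1,BR1,BL1)]);print(P.round(4).tolist(),P.mean(0))
    print("sides",[np.linalg.norm(P[i]-P[i-1]).round(4) for i in range(4)])
    print("yaw",[np.degrees(np.arctan2(*(b-a)[1::-1])) for a,b in((P[0],P[1]),(P[3],P[2]),(P[3],P[0]),(P[2],P[1]))])
    print("seam",plane("w1",(268,110),z),plane("w1",(268.5,185),z))
# tip of closed fingers check; top camera check
im=cv2.imread("pics/w1.png")[50:230,200:410];cv2.imwrite("pics/w1c.png",cv2.resize(im,None,fx=3.3,fy=3.3,interpolation=cv2.INTER_CUBIC))
```

```text
[[400, 60], [386, 217], [222, 221], [213, 65]] [[391, 131], [377, 261], [222, 244], [216, 136]]
tri (array([0.44354312, 0.09184241, 0.07798585]), np.float64(0.0008695415840657663))
tri (array([0.67853341, 0.09837087, 0.07775666]), np.float64(0.0006251990450340326))
[[0.4434, 0.0915, 0.08], [0.6778, 0.0979, 0.08], [0.6843, -0.1094, 0.08], [0.449, -0.1161, 0.08]] [ 0.56362478 -0.00902939  0.08      ]
sides [np.float64(0.2077), np.float64(0.2345), np.float64(0.2074), np.float64(0.2354)]
yaw [np.float64(1.5797652507947486), np.float64(1.636621586137392), np.float64(91.54308913999388), np.float64(91.79562071564831)]
seam [0.513244   0.03736101 0.08      ] [ 0.51521058 -0.06287313  0.08      ]
```

View pics/w1c.png

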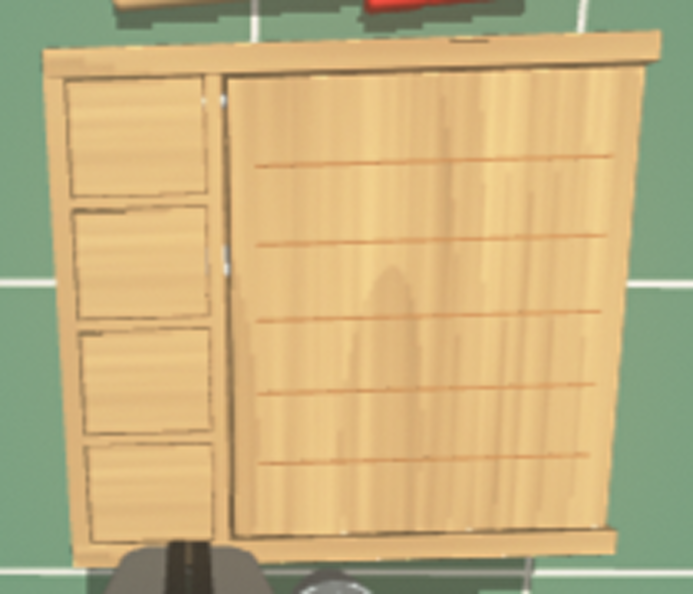

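The measurements agree. The top face triangulates to about 0.078 m, the sides are 235 × 208 mm, the yaw is about 1.6°, and the seam lands where it should. The crop shows the four inlays clearly, so now I'll press each one in turn and stop at the one that gives.

```bash
cat >> h.py <<'E'
C=np.array([.5636,-.009]);YAW=.0285;Rb=np.array([[np.cos(YAW),-np.sin(YAW)],[np.sin(YAW),np.cos(YAW)]])
def W(x,y,ztip): return [*(C+Rb@[x,y]),ztip+manip.tip_extent]
E
python3 - <<'E'
from h import *
D=[np.pi,0,np.pi/2+YAW]; ref=None
for y in(.024,.072,-.024,-.072):
    p=W(-.084,y,.095); q=manip.state()["tcp_pos"]
    if q[2]>.2: manip.reach(p,D)
    else: manip.movel(p,D,feed=.1)
    f0=manip.state()["force"]
    hit=manip.movel(W(-.084,y,.064),D,feed=.02,threshold=8)
    manip.wait(.15); s=manip.state(); zt=s["tcp_pos"][2]-manip.tip_extent
    print(y,hit,round(zt,4),(s["force"]-f0).round(1),s["time_s"])
    gave = zt<.0735
    if gave: manip.wait(.3)
    manip.movel(W(-.084,y,.095),D,feed=.06)
    if gave: break
manip.movel(W(-.084,y,.13),D); s=manip.state(); print(s["time_s"],s["tcp_pos"])
cv2.imwrite("pics/top1.png",cv2.resize(eyes.snapshot("top")[130:250,180:330,::-1],None,fx=4,fy=4,interpolation=cv2.INTER_CUBIC))
E
```

```text
0.024 True 0.0728 [-2.1 -0.6  9.1] 6.7917
8.0 [0.47895657 0.01289136 0.14688155]
```

View pics/top1.png

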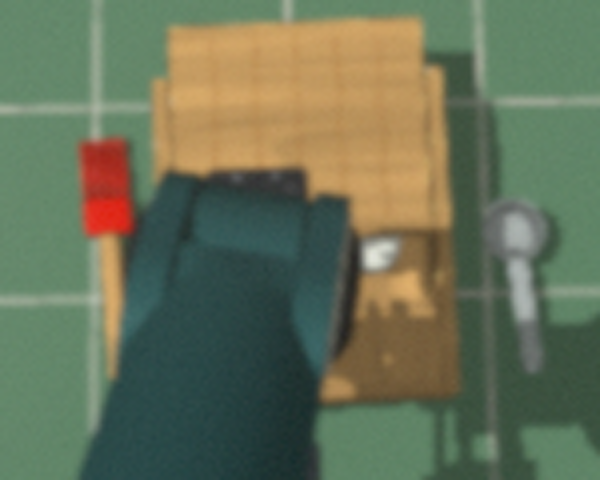

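The first inlay pressed (y = +24 mm) gave, stopping at tip z = 0.073, and the lid has sprung ajar: its far edge at row ~25 now stands beyond the box walls at rows 70–80. I'll turn the fingers crosswise above the gap and look from near.

Run:
```python
from h import *
manip.reach(W(-.027,0,.17),[np.pi,0,YAW]); wsnap("w3")
s=manip.state();print(s["time_s"],s["tcp_pos"],s["joints"])
d=np.load("pics/w3.npz");fx,fy,cx,cy=d["K"]
for n,x in(("strip end",-.05),("lid",-.003)):
    p=np.linalg.inv(d["P"])@[*(C+Rb@[x,.07]),.079,1];print(n,p[0]/p[2]*fx+cx,p[1]/p[2]*fy+cy)
```

```text
9.3083 [ 0.53614806 -0.00972582  0.18648909] [-0.80409883  0.46789868  0.98026164  1.96893502 -0.47624038  0.9560375
 -1.12929205]
strip end 188.64299102835366 214.24566974817535
lid 185.80970681766615 167.56328406781225
```

View pics/w3.png

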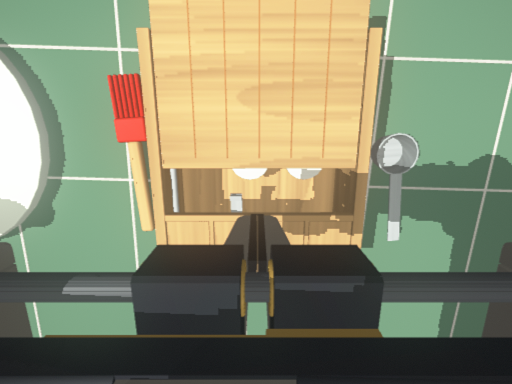

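The lid edge is at row ~167 and the strip's end at row ~214, both where predicted (gap from x = -50 to -3 mm). Now I'll lower the finger into the gap and push the lid open to its stop.

Run:
```python
from h import *
D=[np.pi,0,YAW]
loc=lambda:(Rb.T@(manip.state()["tcp_pos"][:2]-C)).round(4)
print(manip.movel(W(-.027,0,.065),D,feed=.06,threshold=8),manip.state()["tcp_pos"])
for i in range(3):
    hit=manip.movel(W(.080,0,.065),D,feed=.05,threshold=15); l=loc();s=manip.state()
    print(hit,l,s["force"].round(1),s["time_s"])
    if l[0]>.045 or not hit: break
x=l[0]-.02
manip.movel(W(x,0,.065),D,feed=.06); manip.movel(W(x,0,.19),D)
manip.wait(.3); wsnap("w4"); s=manip.state();print(s["time_s"],s["tcp_pos"])
d=np.load("pics/w4.npz");fx,fy,cx,cy=d["K"]
for n,v in(("100",.052),("110",.062)):
    p=np.linalg.inv(d["P"])@[*(C+Rb@[v,.07]),.079,1];print(n,p[0]/p[2]*fx+cx,p[1]/p[2]*fy+cy)
```

```text
False [ 0.5368149  -0.00972731  0.08227359]
True [0.0531 0.    ] [-0.2 -0.2  0.3] 12.7
14.4917 [ 0.59650871 -0.00814764  0.20657883]
100 190.7568525879397 169.78207992233695
110 190.19905591581818 160.11979782742165
```

View pics/w4.png

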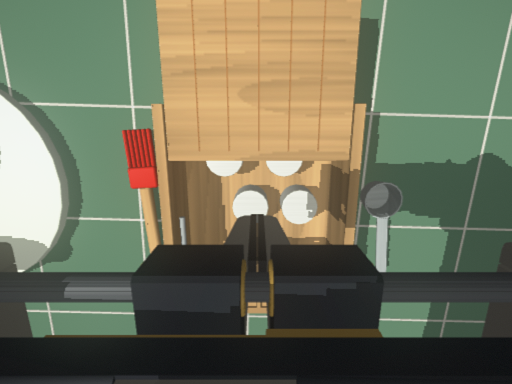

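The lid's near edge is at row ~160, exactly where the 110 mm stop should appear. The brush and scoop look undisturbed, the finger is clear and the catch inlay has been let go, so I'll hand it in.

```bash
python3 -c "
from rig import order;print(order.hand_in())"
```

```text
the job is handed in; nothing more can be done
None
```

I pressed the inlay at y = +24 mm, which was the catch; the lid sprang ajar and I pushed it to its fully open stop, came away clear, and handed the job in (no verdict was returned).

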